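# Check the washed resin syringes and scrap the clogged one

### The job

The three washed resin syringes stand in the oak block with their plungers drawn. Run each plunger down gently until it is fully home; in one of them a lump of cured resin will make the resistance rise well before home, so stop there and do not force it. Lift that clogged syringe out by its barrel and leave it tip down in the yellow scrap tub with its plunger where it stuck; the two good ones stay in the block, plungers home, and everything else stays where it is.

Things in the scene. Friction and masses are not known exactly. Their poses are not given: they have to be found in the camera images.
- syringe_a_grip (a point): point on the axis of the black barrel (30 mm in diameter) to grip it at: 85 mm above the tip end, 35 mm above the block's top, 12 mm below the finger flange (3 mm thick, 52 mm long along this frame's x but only 30 mm wide, flush with the barrel, along y: grip across y). z is the syringe's axis, upwards
- syringe_a_tip (a point): centre of the flat lower end of that syringe's nozzle (13 mm in diameter)
- plunger_a_top (a point): centre of the upper face of that syringe's white thumb pad, 24 mm in diameter; moves with the plunger. Fully home it is 5 mm above the top of the flange and 20 mm above the grip point
- plunger_a (a joint): how far that plunger is pushed in, m: 0 drawn, 0.040 fully home on a firm stop; starts at 0 to 0.008, stays where left. Free, it takes 2 to 5 N all the way; with a lump inside it slides freely, then about 10 mm short of home it sticks; at home or stuck the rubber piston gives 1 mm per 5 N. More than 20 N on the plunger (pushing or squeezing it), even at home, spoils the syringe
- syringe_b_grip (a point): point on the axis of the black barrel (30 mm in diameter) to grip it at: 85 mm above the tip end, 35 mm above the block's top, 12 mm below the finger flange (3 mm thick, 52 mm long along this frame's x but only 30 mm wide, flush with the barrel, along y: grip across y). z is the syringe's axis, upwards
- syringe_b_tip (a point): centre of the flat lower end of that syringe's nozzle (13 mm in diameter)
- plunger_b_top (a point): centre of the upper face of that syringe's white thumb pad, 24 mm in diameter; moves with the plunger. Fully home it is 5 mm above the top of the flange and 20 mm above the grip point
- plunger_b (a joint): how far that plunger is pushed in, m: 0 drawn, 0.040 fully home on a firm stop; starts at 0 to 0.008, stays where left. Free, it takes 2 to 5 N all the way; with a lump inside it slides freely, then about 10 mm short of home it sticks; at home or stuck the rubber piston gives 1 mm per 5 N. More than 20 N on the plunger (pushing or squeezing it), even at home, spoils the syringe
- syringe_c_grip (a point): point on the axis of the black barrel (30 mm in diameter) to grip it at: 85 mm above the tip end, 35 mm above the block's top, 12 mm below the finger flange (3 mm thick, 52 mm long along this frame's x but only 30 mm wide, flush with the barrel, along y: grip across y). z is the syringe's axis, upwards
- syringe_c_tip (a point): centre of the flat lower end of that syringe's nozzle (13 mm in diameter)
- plunger_c_top (a point): centre of the upper face of that syringe's white thumb pad, 24 mm in diameter; moves with the plunger. Fully home it is 5 mm above the top of the flange and 20 mm above the grip point
- plunger_c (a joint): how far that plunger is pushed in, m: 0 drawn, 0.040 fully home on a firm stop; starts at 0 to 0.008, stays where left. Free, it takes 2 to 5 N all the way; with a lump inside it slides freely, then about 10 mm short of home it sticks; at home or stuck the rubber piston gives 1 mm per 5 N. More than 20 N on the plunger (pushing or squeezing it), even at home, spoils the syringe
- block: oak block, fixed, 70 x 230 x 55 mm (x, y, z), origin under its centre; three holes in a row along y, 70 mm apart, the middle one at the centre, 32.5 mm wide and 50 mm deep (their floor is 5 mm above the bench)
- tub_floor (a point): centre of the inner floor of the round yellow scrap tub, fixed; 110 mm across at the rim, 92 mm across inside at the floor, rim 45 mm above this point
- resin_bottle: bystander: small black bottle of resin with a white cap, 34 mm across, 85 mm tall; origin under its centre
- tip_dish: bystander: white dish with coloured dispensing tips, 70 mm across, 22 mm tall; origin under its centre
- hammer: bystander: small hammer lying flat, 200 mm long, origin under its middle, handle towards its -x
- tweezers: bystander: steel tweezers lying flat, 130 mm long along its x, 8 mm high; origin at mid-length on the bench
- pliers: bystander: pliers with red grips lying flat, 150 mm long along its x, 14 mm high; origin under the pliers, near the joint
- ring_clamp: bystander: wooden ring clamp lying flat, 125 mm long along its x, 21 mm high; origin under its middle
- file_pot: bystander: grey pot of needle files, 76 mm across, files standing up to about 190 mm; origin under its centre
- syringe_a: one of three like syringes: opaque black barrel, white plunger, about 70 g, 100 mm tall without its plunger, standing tip down in a hole of the block. Nothing seen tells which one holds the lump, and it is not always the same one. Origin at the tip end, axes as its grip point
- syringe_b: one of three like syringes: opaque black barrel, white plunger, about 70 g, 100 mm tall without its plunger, standing tip down in a hole of the block. Nothing seen tells which one holds the lump, and it is not always the same one. Origin at the tip end, axes as its grip point
- syringe_c: one of three like syringes: opaque black barrel, white plunger, about 70 g, 100 mm tall without its plunger, standing tip down in a hole of the block. Nothing seen tells which one holds the lump, and it is not always the same one. Origin at the tip end, axes as its grip point
Not all that is in view belongs to the job. Leave any purple or red look-alike of the syringe_b alone. Leave any orange look-alike of the syringe_c alone.

How it is judged:
By the outcome, as a careful person would: the job done as asked, in the order asked, and still so for the second after the job is handed in, with the robot touching nothing.
It also fails if it takes over 70 s, if anything falls off the work surface, if the arm or the gripper's body presses on something with over 40 N, if the wrist force passes 120 N, or if a joint passes its speed limit or range.

### The arm

A 6-joint arm with a two-finger parallel gripper is mounted at the origin on the work surface. World frame = base frame: x ahead of the robot, y to its left, z up, the work surface at z = 0. Lengths are in m, angles in rad, forces in N, time in s.
With the tool pointing down it reaches from about 0.4 to 0.825 m from the base axis. Payload 7 kg.
Tool frame: the origin (TCP) lies on the mounting face of the last link; the fingertips stand arm.tcp_to_tips ahead of it and the grasp point (between the pads) lies 159 mm ahead of it (arm.tcp_to_tips is the distance from the TCP to the fingertips, in m); z points along the fingers, y is the direction in which the jaws open and shut (so a half turn about z gives the same grasp; the last joint's range is limited). The gripper opens to 88 mm and grips with 3 to 60 N. Pads are 19 mm wide; open, the fingers measure 130 mm over their backs; the gripper's body (78 mm by 193 mm) begins 47 mm behind the grasp point.
Start: joints at [1.416, 0.359, 0.012, 0, -1.224, -0.288], TCP at [0.289, 0.61, 0.405] pointing down, gripper open.
Joint ranges: [-3.07, 3.07], [-1.43, 2.12], [-1.02, 1.25], [-3.03, 1.67], [-3.05, -0], [-3.03, 3.03]. Speed limits (rad/s): [2.39, 2.39, 3.01, 3.14, 3.14, 3.14].

### API

Orientations are given as [roll, pitch, yaw] about the fixed x, y, z axes, in that order (R = Rz(yaw) Ry(pitch) Rx(roll)).
In Python, from station import arm, cams, job_done, finder gives the robot as it stands.
- The arm moves only by the tool play_rows, never from a script. Its argument "targets" is a list that holds one entry, the list of rows, each a list of 4 numbers: the shift along the tool's x, y, z in m, then the turn about the tool's z in degrees. A call has 1 to 5 rows; each row is the pose to reach, as a shift and turn from the pose commanded when the call began, along the tool's axes at that moment; what a row does not reach only later rows make up. A row lasts 1/8 s, in which the tool goes at most 62.5 mm and 10.7 degrees, less where a joint would pass 70% of its speed; a pose out of reach is approached as far as the arm can. A call with a gripper value outside its range is refused whole. "grip" is the closure in counts, from 0 (fully open) to 255 (shut), set as the call begins (left out, the last holds). The fingers move at their own pace and stop on an object; "newtons" is the grip in N (left out, the last holds). Time passes only in rows, so rows that repeat a pose let the fingers close. It gives the time, the measured TCP pose, the force and the opening at its end, in the units of the state.
- arm.get_state(): the state, without advancing time (a new reading comes with each control period).
- cams.grab_frame(name): name is "side" or "top"; returns (picture, depth): 480x640x3 uint8, red, green, blue; 480x640 float32, m along the optical axis (not along the pixel's ray), 0 where there is no reading.
- cams.camera_params(name): a dict with "intrinsics" (3x3 intrinsics, pixels), "D" ([k1, k2, p1, p2, k3] as OpenCV has them; the pictures are not rectified), "position" and "attitude" of the camera in the world. Camera axes: x right, y down, z forward; pixel columns grow to the right and rows downward; lengths in m; the calibration is good to about 2 mm. A picture is of the moment at which its call begins. camera_params takes no time and is no camera call.
- job_done(): hands the job in, once; it reports no verdict.
Trained networks look in the newest picture that a camera, given by its name, has taken for a name from the list of things; names that differ only in an ending like _2 or _b are one class to them, and where a whole thing is asked for, a point or a joint stands for the part that bears it (a point fixed in the world has none). Each returns a list of dicts, best first, with "score" (0 to 1); they miss things now and then, are a little off and sometimes report something else, mostly with a low value. They report only what shows in the picture. A call takes as long as a camera call. They do not tell look-alikes from the thing itself.
- finder.find_in(camera, query): "xyz" ([x, y, z] in m, in world coordinates, good to about 4 mm: the middle of the surface that is visible of it).
- finder.masks_of(camera, query): "mask" (480x640 bool, what is visible of it).
The state is a dict: "t": time; "q": joint angles; "qd": joint speeds; "joint_efforts": joint torques, N m; "eef_pos": TCP position; "ee_rot": TCP orientation; "force": force on the tool from outside, world axes, zero at the start; "moment": the same for the moment, N m; "width": finger opening in m.
Only numpy, scipy, OpenCV 4.12 (cv2) and the standard library are available. Lean on these libraries where they do the work, as an engineer would, in place of code of your own. Each camera call takes 0.05 s, during which the arm holds its last target. There are 200 camera calls.

## Working session

There is one attempt and no reset: what is moved stays moved. The work goes in short steps, Python scripts to look and compute and a tool call to move; the robot and the scene stay as the last step left them, time stands still between calls to the robot, and variables do not carry over. Pictures are saved under pics/ and viewed, about 8 in all and at most 12, crops included, and the job is handed in when it is done.

Besides the shell and the picture viewer there is one more tool, called as name(argument=value, ...) on one line, values as JSON. play_rows: Moves the arm, as the interface text tells. Its arguments: {"type":"object","properties":{"targets":{"type":"array","items":{"type":"array","items":{"type":"array","items":{"type":"number"}}}},"grip":{"type":"number"},"newtons":{"type":"number"}},"required":["targets"]}

```bash
mkdir -p pics; cat > h.py <<'E'
import numpy as np, cv2
from scipy.spatial.transform import Rotation as R
from station import arm, cams, job_done, finder
def cp(n):
    p=cams.camera_params(n); K=np.array(p["intrinsics"],float); D=np.array(p["D"],float)
    a=np.array(p["attitude"],float); 
    Rm=a if a.shape==(3,3) else R.from_euler('xyz',a).as_matrix()
    return K,D,np.array(p["position"],float),Rm
def cloud(n,depth):
    K,D,t,Rm=cp(n); v,u=np.mgrid[0:480,0:640]
    xy=cv2.undistortPoints(np.stack([u,v],-1).reshape(-1,1,2).astype(float),K,D).reshape(480,640,2)
    P=np.dstack([xy*depth[...,None],depth])
    return P@Rm.T+t
def proj(n,pts):
    K,D,t,Rm=cp(n); pc=(np.atleast_2d(pts)-t)@Rm
    return cv2.projectPoints(pc,np.zeros(3),np.zeros(3),K,D)[0].reshape(-1,2)
E
python3 - <<'E'
from h import *
print(cams.camera_params("top")); print(cams.camera_params("side")); s=arm.get_state(); print(s); print(arm.tcp_to_tips)
for n in("top","side"):
    im,d=cams.grab_frame(n); cv2.imwrite(f"pics/{n}0.png",im[...,::-1]); np.savez(f"{n}0.npz",im=im,d=d)
    for q in("syringe_a","plunger_a_top","syringe_a_grip","block","tub_floor"):
        print(n,q,[(np.round(r["xyz"],3).tolist(),round(r["score"],2),proj(n,r["xyz"]).round().tolist()) for r in finder.find_in(n,q)])
E
```

```text
{'intrinsics': array([[521.82781196,   0.        , 319.63320482],
       [  0.        , 521.82781196, 236.53971388],
       [  0.        ,   0.        ,   1.        ]]), 'D': array([0.00454514, 0.        , 0.        , 0.        , 0.        ]), 'position': array([0.34720376, 0.02118402, 1.17416057]), 'attitude': array([-2.9469297 , -0.00302511, -1.59407162])}
{'intrinsics': array([[522.8733343 ,   0.        , 313.88371589],
       [  0.        , 522.8733343 , 244.75630157],
       [  0.        ,   0.        ,   1.        ]]), 'D': array([-0.14269569,  0.        ,  0.        ,  0.        ,  0.        ]), 'position': array([ 0.04508678, -0.55090131,  0.85792149]), 'attitude': array([-2.36251133, -0.0038732 , -0.75840003])}
{'t': 0.0, 'q': array([ 1.41610547e+00,  3.59397507e-01,  1.10579337e-02, -3.23987755e-04,
       -1.22407849e+00, -2.88105004e-01]), 'qd': array([ 0.00010727, -0.00061021,  0.0008472 , -0.00114142, -0.00094401,
        0.00189212]), 'joint_efforts': array([-2.68888016e-04, -5.82726502e+01,  2.93058944e+01,  6.99716717e+00,
        6.95528928e-03, -1.82381032e-04]), '
[... 971 characters left out ...]
0.006], 0.9, [[383.0, 243.0]]), ([0.571, 0.218, 0.147], 0.49, [[218.0, 228.0]])]
side syringe_a [([0.587, 0.279, 0.104], 0.79, [[237.0, 175.0]]), ([0.446, 0.108, 0.099], 0.78, [[234.0, 243.0]]), ([0.666, 0.383, 0.098], 0.72, [[237.0, 145.0]]), ([0.573, 0.208, 0.102], 0.64, [[251.0, 192.0]]), ([0.56, 0.143, 0.108], 0.57, [[265.0, 206.0]]), ([0.55, 0.391, 0.085], 0.57, [[198.0, 167.0]])]
side plunger_a_top [([0.562, 0.146, 0.137], 0.44, [[264.0, 195.0]])]
side syringe_a_grip [([0.562, 0.146, 0.137], 0.36, [[264.0, 195.0]])]
side block [([0.556, 0.162, 0.051], 0.96, [[260.0, 222.0]])]
side tub_floor [([0.563, -0.127, 0.021], 0.89, [[354.0, 302.0]]), ([0.571, 0.21, 0.1], 0.27, [[250.0, 192.0]])]
```

View pics/top0.png

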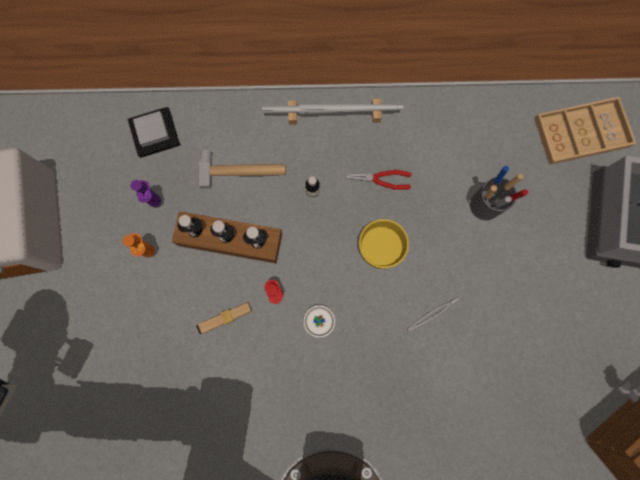

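View pics/side0.png

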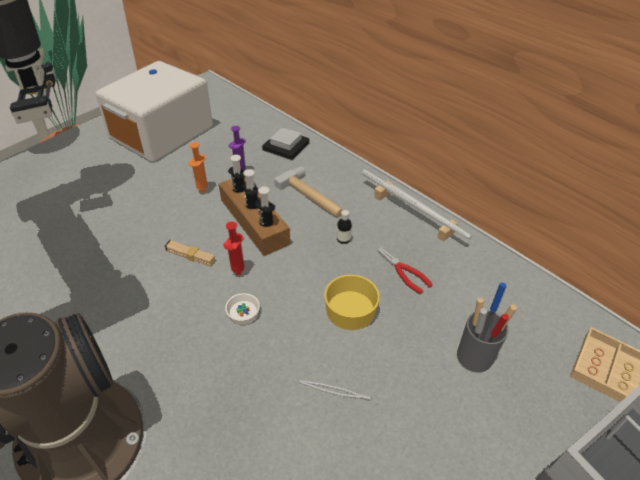

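Black syringes stand in the block at top pixels (189,225), (222,231), (255,236). Purple (145,192), orange (137,245) and red (275,291) look-alikes stand outside the block, so I leave those alone. Next: the block fit, plunger tops, flange yaws and tub, with one enlarged crop to confirm.

```bash
cat > meas.py <<'E'
from h import *
def near(P,c,r): return np.hypot(P[...,0]-c[0],P[...,1]-c[1])<r
if __name__=="__main__":
  for n in("top","side"):
    f=np.load(f"{n}0.npz"); im,d=f["im"],f["d"]; P=cloud(n,d); ok=d>0
    zb=np.median(P[ok&near(P,(.5,0.),.03)][:,2]); print(n,"bench",zb.round(4))
    hsv=cv2.cvtColor(im,cv2.COLOR_RGB2HSV)
    m=ok&near(P,(.573,.212),.14)&(abs(P[...,2]-.055)<.006)&(hsv[...,1]>80)&(hsv[...,0]<15)
    r=cv2.minAreaRect((P[m][:,:2]*1000).astype(np.float32)); print("block",r,np.median(P[m][:,2]).round(4))
    for c in[(.588,.279),(.574,.212),(.56,.145)]:
        b=ok&near(P,c,.03)
        w=b&(P[...,2]>.125)&(hsv[...,1]<90)&(im.max(2)>90)
        z=np.percentile(P[w][:,2],90) if w.any() else 0; t=w&(P[...,2]>z-.006)
        fl=b&(P[...,2]>.097)&(P[...,2]<.11)
        rr=cv2.minAreaRect((P[fl][:,:2]*1000).astype(np.float32))
        print(c,"top z",z.round(4),"xy",P[t][:,:2].mean(0).round(4),((P[t][:,:2].min(0)+P[t][:,:2].max(0))/2).round(4),t.sum(),"flange",np.round(rr[0],1),np.round(rr[1],1),round(rr[2],1),P[fl][:,:2].mean(0).round(4))
    y=ok&near(P,(.56,-.13),.075)&(hsv[...,0]>18)&(hsv[...,0]<35)&(hsv[...,1]>120)
    rim=y&(P[...,2]>.036); (cx,cy),rad=cv2.minEnclosingCircle((P[rim][:,:2]*1000).astype(np.float32)); print("tub",cx,cy,rad,P[rim][:,2].max().round(3),"floor z",np.median(P[y&near(P,(.56,-.13),.03)][:,2]).round(4))
    for nm,c in dict(purple=(.664,.383),orange=(.549,.391),red=(.444,.108),bottle=(.66,.03)).items():
        print(nm,np.percentile(P[ok&near(P,c,.03)][:,2],99).round(3))
    x=slice(190,290) if n=="top" else slice(135,265); yx=slice(120,290) if n=="top" else slice(180,310)
    c=cv2.resize(im[x,yx][...,::-1],None,fx=4,fy=4,interpolation=cv2.INTER_CUBIC); cv2.imwrite(f"pics/{n}0crop.png",c)
  a=cv2.imread("pics/top0crop.png");b=cv2.imread("pics/side0crop.png");
E
python3 meas.py
```

```text
top bench -0.0024
block ((576.3861694335938, 217.9803009033203), (229.74819946289062, 70.92693328857422), 78.43993377685547) 0.0527
(0.588, 0.279) top z 0.1463 xy [0.59   0.2865] [0.5905 0.2861] 102 flange [589.8 284.7] [28.8 47.5] 3.0 [0.5875 0.281 ]
(0.574, 0.212) top z 0.1491 xy [0.5761 0.218 ] [0.5761 0.2187] 100 flange [575.8 217.4] [48.5 29.9] 73.1 [0.5718 0.2133]
(0.56, 0.145) top z 0.1477 xy [0.5622 0.1493] [0.5625 0.1493] 103 flange [562.3 149.2] [29.8 49.4] 3.8 [0.5599 0.1475]
tub 551.8970336914062 -126.6834716796875 54.985225677490234 0.055 floor z 0.0028
purple 0.145
orange 0.145
red 0.145
bottle 0.083
side bench 0.0019
block ((576.138671875, 215.78131103515625), (230.1774139404297, 71.37174987792969), 78.30497741699219) 0.0565
(0.588, 0.279) top z 0.149 xy [0.5906 0.2845] [0.5912 0.2854] 61 flange [590.3 283.1] [49.1 31.5] 86.0 [0.5873 0.2816]
(0.574, 0.212) top z 0.1505 xy [0.5773 0.2155] [0.5774 0.2159] 64 flange [577.5 215.8] [48.2 29.4] 71.1 [0.5744 0.2122]
(0.56, 0.145) top z 0.1508 xy [0.5645 0.1482] [0.5657 0.1484] 70 flange [563.9 148.3] [49.2 31.2] 88.1 [0.5609 0.1459]
tub 552.9002685546875 -128.3160858154297 55.45168685913086 0.055 floor z 0.0067
purple 0.149
orange 0.147
red 0.149
bottle 0.087
```

View pics/top0crop.png

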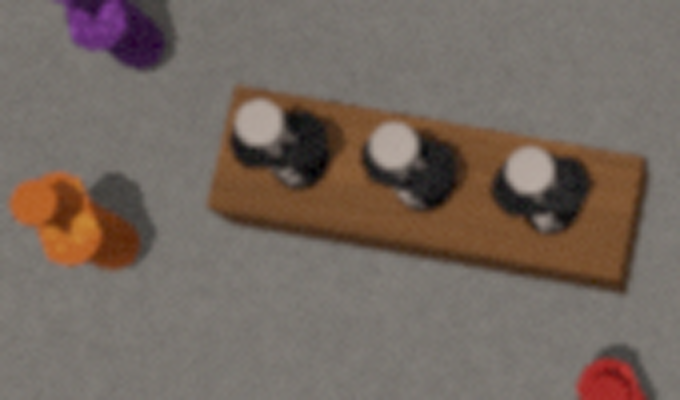

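Crop confirms three black barrels with white pads in the block. The coloured look-alikes stand outside it.

```bash
cat > go.py <<'E'
import sys
from h import *
# go.py x y ztip yaw_deg [tool offset]: row needed to bring the point `off` ahead of TCP there
def row(x,y,z,yaw,off=0.1781):
    s=arm.get_state(); Rm=R.from_euler('xyz',s["ee_rot"]).as_matrix(); p=np.array(s["eef_pos"])
    tool=np.array([x,y,z+off]); d=Rm.T@(tool-p)
    dyaw=(np.degrees(s["ee_rot"][2])-yaw+180)%360-180
    print("tip now",(p+Rm@[0,0,off]).round(4),"yaw",np.degrees(s["ee_rot"][2]).round(2),"rp",np.round(s["ee_rot"][:2],4),"F",np.round(s["force"],2),"w",round(s["width"],4),"t",s["t"])
    print("row",d.round(4).tolist(),round(dyaw,2))
if __name__=="__main__": row(*map(float,sys.argv[1:]))
E
python3 go.py .5904 .2855 .17 -90
```

```text
tip now [0.2892 0.6099 0.2265] yaw -25.37 rp [3.1416 0.    ] F [ 0.51 -0.1  -0.36] w 0.0875 t 0.6
row [0.4111, 0.164, 0.0565] 64.63
```

play_rows(targets=[[[0.411,0.164,0.03,65],[0.411,0.164,0.03,65],[0.411,0.164,0.03,65],[0.411,0.164,0.03,65],[0.411,0.164,0.03,65]]], grip=255, newtons=10)

```text
t: 1.23
eef_pos: [0.5025, 0.3798, 0.3837]
ee_rot: [-3.141, 0.0, -1.386]
force: [1.1, 1.6, 0.2]
width: 0.0431
```

```bash
python3 go.py .5904 .2855 .17 -90
```

```text
tip now [0.5025 0.3799 0.2056] yaw -79.42 rp [-3.141e+00  4.000e-04] F [1.06 1.58 0.15] w 0.0431 t 1.225
row [0.1089, -0.0691, 0.0356] 10.58
```

play_rows(targets=[[[0.109,-0.069,0.036,10.6],[0.109,-0.069,0.036,10.6],[0.109,-0.069,0.036,10.6],[0.109,-0.069,0.036,10.6],[0.109,-0.069,0.036,10.6]]])

```text
t: 1.85
eef_pos: [0.5893, 0.2884, 0.3482]
ee_rot: [-3.141, 0.001, -1.564]
force: [-0.2, 0.2, 1.1]
width: 0.0005
```

```bash
python3 go.py .5904 .2855 .152 -90
```

```text
tip now [0.5894 0.2885 0.1701] yaw -89.62 rp [-3.1409e+00  7.0000e-04] F [-0.21  0.16  1.08] w 0.0005 t 1.85
row [0.0029, -0.0011, 0.0181] 0.38
```

play_rows(targets=[[[0.003,-0.001,0.016,0],[0.003,-0.001,0.016,0],[0.003,-0.001,0.016,0]]])

```text
t: 2.22
eef_pos: [0.5905, 0.2848, 0.3314]
ee_rot: [3.141, -0.0, -1.565]
force: [-0.1, -0.4, -0.1]
width: 0.0004
```

play_rows(targets=[[[0,0,0.003,0],[0,0,0.006,0],[0,0,0.009,0],[0,0,0.012,0],[0,0,0.015,0]]])

```text
t: 2.85
eef_pos: [0.5909, 0.2844, 0.3167]
ee_rot: [-3.141, 0.0, -1.565]
force: [-0.9, 0.0, 2.7]
width: 0.0006
```

```bash
python3 - <<'E'
from h import *
for n in("side","top"):
    im,d=cams.grab_frame(n); u,v=proj(n,[.58,.24,.12])[0].astype(int)
    c=cv2.resize(im[max(v-75,0):v+75,max(u-90,0):u+90,::-1],None,fx=3,fy=3,interpolation=cv2.INTER_CUBIC); cv2.imwrite(f"pics/{n}1.png",c)
cv2.imwrite("pics/p1.png",np.vstack([cv2.imread("pics/side1.png")]))
E
python3 go.py .5904 .2855 .125 -90
```

```text
tip now [0.5907 0.2843 0.1381] yaw -89.69 rp [ 3.1413e+00 -2.0000e-04] F [-0.31  0.73  2.34] w 0.0008 t 2.95
row [-0.0012, 0.0003, 0.0131] 0.31
```

View pics/p1.png

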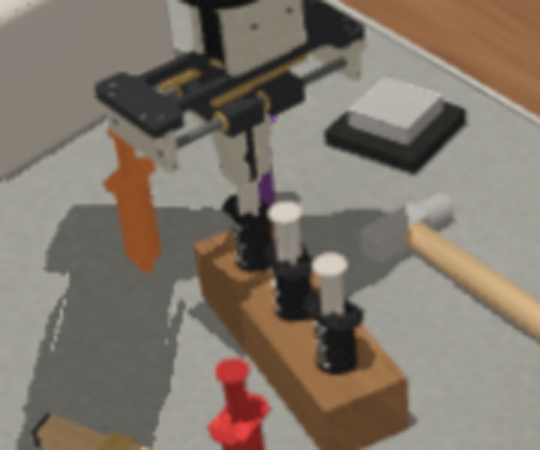

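The closed fingers are on the left white pad (crop ~(255,205)), sliding at about 2.5 N.

play_rows(targets=[[[-0.001,0,0.0025,0],[-0.001,0,0.005,0],[-0.001,0,0.0075,0],[-0.001,0,0.01,0],[-0.001,0,0.012,0]]])

```text
t: 3.58
eef_pos: [0.5907, 0.2854, 0.3043]
ee_rot: [3.141, -0.0, -1.565]
force: [-0.0, -0.3, 3.0]
width: 0.0003
```

play_rows(targets=[[[0,0,0.001,0],[0,0,0.002,0],[0,0,0.003,0],[0,0,0.003,0]]])

```text
t: 4.08
eef_pos: [0.5907, 0.2854, 0.3014]
ee_rot: [3.141, -0.0, -1.565]
force: [0.6, -0.2, 3.2]
width: 0.0005
```

play_rows(targets=[[[0,0,0.001,0],[0,0,0.002,0],[0,0,0.002,0]]])

```text
t: 4.45
eef_pos: [0.5907, 0.2854, 0.2994]
ee_rot: [3.141, -0.0, -1.565]
force: [-0.0, 0.2, 3.3]
width: 0.0001
```

play_rows(targets=[[[0,0,0.001,0],[0,0,0.002,0],[0,0,0.002,0]]])

```text
t: 4.82
eef_pos: [0.5908, 0.2855, 0.2977]
ee_rot: [-3.141, 0.0, -1.565]
force: [0.1, 0.3, 3.1]
width: 0.0003
```

play_rows(targets=[[[0,0,0.001,0],[0,0,0.0015,0],[0,0,0.0015,0]]])

```text
t: 5.2
eef_pos: [0.5911, 0.2856, 0.2969]
ee_rot: [-3.14, 0.001, -1.565]
force: [0.7, -1.1, 7.2]
width: 0.0005
```

play_rows(targets=[[[0,0,0.0005,0],[0,0,0.001,0],[0,0,0.001,0]]])

```text
t: 5.58
eef_pos: [0.5913, 0.2857, 0.2964]
ee_rot: [-3.139, 0.001, -1.565]
force: [0.2, -0.5, 9.4]
width: 0.0005
```

Left one sticks at tip z ≈ 0.118, about 10 mm short of home. Backing off and going to the middle.

play_rows(targets=[[[0,0,-0.02,0],[0,0,-0.05,0],[0.03,0.007,-0.05,0],[0.0685,0.0143,-0.05,0],[0.0685,0.0143,-0.05,0]]])

```text
t: 6.2
eef_pos: [0.576, 0.2147, 0.3447]
ee_rot: [3.14, -0.0, -1.567]
force: [-0.0, 0.2, -0.2]
width: 0.0002
```

play_rows(targets=[[[0,0,0,0],[0,0,0,0]]])

```text
t: 6.45
eef_pos: [0.577, 0.2175, 0.3446]
ee_rot: [3.141, -0.0, -1.565]
force: [1.1, -0.4, -0.2]
width: 0.0003
```

```bash
python3 go.py .5763 .2169 .153 -90
```

```text
tip now [0.5769 0.2175 0.1665] yaw -89.66 rp [ 3.1412e+00 -1.0000e-04] F [ 1.12 -0.39 -0.23] w 0.0003 t 6.45
row [0.0006, 0.0007, 0.0135] 0.34
```

Down to 0.1525, then push to 0.125 at ~4 mm/row.

play_rows(targets=[[[0,0,0.012,0],[0,0,0.016,0],[0,0,0.02,0],[0,0,0.024,0],[0,0,0.027,0]]])

```text
t: 7.08
eef_pos: [0.5769, 0.2169, 0.3181]
ee_rot: [-3.141, 0.0, -1.565]
force: [0.2, 0.7, 1.6]
width: 0.0005
```

play_rows(targets=[[[0,0,0.003,0],[0,0,0.006,0],[0,0,0.009,0],[0,0,0.012,0],[0,0,0.014,0]]])

```text
t: 7.7
eef_pos: [0.5768, 0.2169, 0.3038]
ee_rot: [3.141, -0.0, -1.565]
force: [-0.4, 0.5, 2.9]
width: 0.0001
```

play_rows(targets=[[[0,0,0.001,0],[0,0,0.002,0],[0,0,0.003,0],[0,0,0.003,0]]])

```text
t: 8.2
eef_pos: [0.5768, 0.2168, 0.301]
ee_rot: [3.141, -0.0, -1.565]
force: [-0.0, 0.2, 2.0]
width: 0.0005
```

play_rows(targets=[[[0,0,0.001,0],[0,0,0.002,0],[0,0,0.002,0]]])

```text
t: 8.57
eef_pos: [0.5768, 0.2168, 0.2989]
ee_rot: [3.141, -0.0, -1.565]
force: [-0.1, -0.9, 2.4]
width: 0.0005
```

play_rows(targets=[[[0,0,0.001,0],[0,0,0.002,0],[0,0,0.002,0]]])

```text
t: 8.95
eef_pos: [0.5768, 0.2169, 0.2969]
ee_rot: [3.141, -0.0, -1.565]
force: [0.6, 0.4, 2.4]
width: 0.0007
```

play_rows(targets=[[[0,0,0.001,0],[0,0,0.002,0],[0,0,0.002,0]]])

```text
t: 9.32
eef_pos: [0.5768, 0.2168, 0.2949]
ee_rot: [3.141, -0.0, -1.565]
force: [0.4, 0.3, 1.5]
width: 0.0005
```

play_rows(targets=[[[0,0,0.001,0],[0,0,0.002,0],[0,0,0.002,0]]])

```text
t: 9.7
eef_pos: [0.5768, 0.2168, 0.2929]
ee_rot: [3.141, -0.0, -1.565]
force: [-0.5, 0.9, 2.1]
width: 0.0009
```

play_rows(targets=[[[0,0,0.001,0],[0,0,0.002,0],[0,0,0.002,0]]])

```text
t: 10.07
eef_pos: [0.5768, 0.2168, 0.2909]
ee_rot: [3.141, -0.0, -1.565]
force: [0.7, -0.3, 2.6]
width: 0.0004
```

Middle is free past 0.113; home is expected near 0.110 (TCP 0.288).

play_rows(targets=[[[0,0,0.001,0],[0,0,0.002,0],[0,0,0.002,0]]])

```text
t: 10.45
eef_pos: [0.5768, 0.2168, 0.2889]
ee_rot: [3.141, -0.0, -1.565]
force: [-0.2, -0.5, 2.0]
width: 0.0004
```

play_rows(targets=[[[0,0,0.001,0],[0,0,0.0015,0],[0,0,0.0015,0]]])

```text
t: 10.82
eef_pos: [0.5769, 0.2169, 0.2877]
ee_rot: [-3.141, 0.0, -1.565]
force: [-0.2, 0.1, 3.7]
width: 0.0006
```

play_rows(targets=[[[0,0,0.0005,0],[0,0,0.001,0],[0,0,0.001,0]]])

```text
t: 11.2
eef_pos: [0.5771, 0.217, 0.2871]
ee_rot: [-3.141, 0.0, -1.565]
force: [-0.2, -0.5, 6.0]
width: 0.0003
```

play_rows(targets=[[[0,0,0.0005,0],[0,0,0.001,0],[0,0,0.001,0]]])

```text
t: 11.58
eef_pos: [0.5773, 0.2171, 0.2866]
ee_rot: [-3.14, 0.001, -1.565]
force: [0.2, 0.5, 9.2]
width: 0.0006
```

Middle home (tip 0.109, 9 N). Now the right one.

play_rows(targets=[[[0,0,-0.03,0],[0,0,-0.058,0],[0.03,0.007,-0.058,0],[0.069,0.0145,-0.058,0],[0.069,0.0145,-0.058,0]]])

```text
t: 12.2
eef_pos: [0.5614, 0.1449, 0.3426]
ee_rot: [3.139, -0.001, -1.568]
force: [1.0, 0.4, -0.3]
width: 0.0004
```

play_rows(targets=[[[0,0,0,0],[0,0,0,0]]])

```text
t: 12.45
eef_pos: [0.5627, 0.1481, 0.3431]
ee_rot: [3.141, -0.0, -1.565]
force: [0.2, -0.0, 0.7]
width: 0.0002
```

```bash
python3 go.py .5622 .1483 .153 -90
```

```text
tip now [0.5626 0.148  0.165 ] yaw -89.67 rp [ 3.141e+00 -2.000e-04] F [ 0.24 -0.    0.69] w 0.0002 t 12.45
row [-0.0002, 0.0005, 0.012] 0.33
```

play_rows(targets=[[[0,0,0.011,0],[0,0,0.015,0],[0,0,0.019,0],[0,0,0.023,0],[0,0,0.026,0]]])

```text
t: 13.08
eef_pos: [0.5629, 0.1479, 0.3177]
ee_rot: [-3.141, 0.0, -1.565]
force: [-0.1, 0.2, 3.2]
width: 0.0008
```

play_rows(targets=[[[0,0,0.003,0],[0,0,0.006,0],[0,0,0.009,0],[0,0,0.012,0],[0,0,0.015,0]]])

```text
t: 13.7
eef_pos: [0.5627, 0.1478, 0.3023]
ee_rot: [3.142, -0.0, -1.565]
force: [-0.3, 0.8, 3.8]
width: 0.0005
```

play_rows(targets=[[[0,0,0.001,0],[0,0,0.002,0],[0,0,0.003,0],[0,0,0.003,0]]])

```text
t: 14.2
eef_pos: [0.5627, 0.1478, 0.2994]
ee_rot: [3.141, -0.0, -1.565]
force: [0.3, -0.9, 2.8]
width: 0.0004
```

play_rows(targets=[[[0,0,0.001,0],[0,0,0.002,0],[0,0,0.0025,0],[0,0,0.0025,0]]])

```text
t: 14.7
eef_pos: [0.5627, 0.1478, 0.297]
ee_rot: [3.142, -0.0, -1.565]
force: [1.0, 0.4, 3.3]
width: 0.001
```

play_rows(targets=[[[0,0,0.001,0],[0,0,0.002,0],[0,0,0.0025,0],[0,0,0.0025,0]]])

```text
t: 15.2
eef_pos: [0.5627, 0.1478, 0.2944]
ee_rot: [3.141, -0.0, -1.565]
force: [-0.2, -1.0, 2.9]
width: 0.0004
```

play_rows(targets=[[[0,0,0.001,0],[0,0,0.002,0],[0,0,0.003,0],[0,0,0.003,0]]])

```text
t: 15.7
eef_pos: [0.5627, 0.1478, 0.2914]
ee_rot: [3.141, -0.0, -1.565]
force: [0.5, 0.2, 3.3]
width: 0.0006
```

play_rows(targets=[[[0,0,0.001,0],[0,0,0.002,0],[0,0,0.0025,0],[0,0,0.0025,0]]])

```text
t: 16.2
eef_pos: [0.5627, 0.1478, 0.289]
ee_rot: [3.141, -0.0, -1.565]
force: [0.3, -0.8, 2.5]
width: 0.0006
```

play_rows(targets=[[[0,0,0.001,0],[0,0,0.0015,0],[0,0,0.0015,0]]])

```text
t: 16.58
eef_pos: [0.5628, 0.1478, 0.2876]
ee_rot: [-3.141, 0.0, -1.565]
force: [-0.9, 0.1, 3.9]
width: 0.0004
```

play_rows(targets=[[[0,0,0.0005,0],[0,0,0.001,0],[0,0,0.001,0]]])

```text
t: 16.95
eef_pos: [0.563, 0.1479, 0.287]
ee_rot: [-3.141, 0.0, -1.565]
force: [-0.5, 1.1, 7.4]
width: 0.0005
```

play_rows(targets=[[[0,0,0.0005,0],[0,0,0.001,0],[0,0,0.001,0]]])

```text
t: 17.32
eef_pos: [0.5632, 0.148, 0.2865]
ee_rot: [-3.14, 0.0, -1.565]
force: [0.1, 0.6, 9.0]
width: 0.0002
```

Both good ones home. Clear the view and re-look at the left (clogged) syringe.

play_rows(targets=[[[0,0,-0.06,0],[0,0,-0.09,0],[0.05,0,-0.09,0],[0.11,0,-0.09,0],[0.12,0,-0.09,0]]], grip=60)

```text
t: 17.95
eef_pos: [0.5626, 0.025, 0.3749]
ee_rot: [3.14, -0.0, -1.568]
force: [0.0, -0.2, -0.1]
width: 0.0447
```

```bash
cat > fl.py <<'E'
from h import *
f=[]
for n in("top","side"):
    im,d=cams.grab_frame(n); P=cloud(n,d); zb={"top":-.0024,"side":.0019}[n]; P[...,2]-=zb
    for c in[(.5904,.2855),(.5763,.2169),(.5622,.1483)]:
        b=(d>0)&(np.hypot(P[...,0]-c[0],P[...,1]-c[1])<.034)
        w=b&(P[...,2]>.107)&(im.max(2)>90)
        fl=b&(P[...,2]>.0985)&(P[...,2]<.109)&(im.max(2)<90)
        Q=P[fl][:,:2]; rr=cv2.minAreaRect((Q*1000).astype(np.float32))
        far=Q-np.array(c); far=far[np.hypot(*far.T)>.018]; a=np.degrees(np.angle(((far[:,0]+1j*far[:,1])**2).mean()))/2%180
        print(n,c,"plunger z",np.percentile(P[w][:,2],80).round(4) if w.any() else None,"flange",np.round(rr[0],1),np.round(rr[1],1),round(rr[2],1),"tips axis",round(a,1),len(far))
    u,v=proj(n,[.58,.22,.1])[0].astype(int)
    c=cv2.resize(im[max(v-45,0):v+45,max(u-65,0):u+65,::-1],None,fx=5,fy=5,interpolation=cv2.INTER_CUBIC); c=c[:450,:650]; f.append(cv2.resize(c,(480,332)))
cv2.imwrite("pics/p2.png",np.vstack(f)[:600])
E
python3 fl.py; python3 go.py .5904 .2855 .165 -90
```

```text
top (0.5904, 0.2855) plunger z None flange [0. 0.] [0. 0.] 0.0 tips axis nan 0
top (0.5763, 0.2169) plunger z None flange [563.2 199.8] [ 7.1 16.5] 68.1 tips axis 55.3 19
top (0.5622, 0.1483) plunger z 0.6183 flange [563.9 150.2] [30.6 50.3] 4.6 tips axis 91.3 99
side (0.5904, 0.2855) plunger z 0.1206 flange [591.3 283.7] [31.6 49.2] 3.1 tips axis 92.3 41
side (0.5763, 0.2169) plunger z 0.1114 flange [576.8 217.7] [52.4 27.1] 72.7 tips axis 78.8 40
side (0.5622, 0.1483) plunger z 0.1107 flange [562.2 149.1] [32.  50.6] 5.3 tips axis 89.9 57
tip now [0.5629 0.0266 0.1969] yaw -89.81 rp [ 3.1406 -0.    ] F [ 0.07 -0.38 -0.12] w 0.0531 t 18.05
row [-0.2588, -0.0282, 0.0319] 0.19fl.py:10: RuntimeWarning: Mean of empty slice.
  far=Q-np.array(c); far=far[np.hypot(*far.T)>.018]; a=np.degrees(np.angle(((far[:,0]+1j*far[:,1])**2).mean()))/2%180
  ret = ret.dtype.type(ret / rcount)
```

View pics/p2.png

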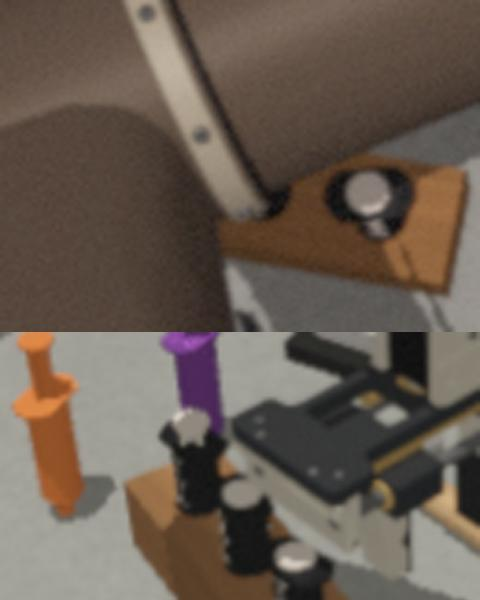

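Side crop shows left plunger high (190,425), and middle (243,495) and right (295,555) low. Depth gives 0.1206 against 0.111, so the left one is the clogged one. Grip it.

play_rows(targets=[[[-0.06,-0.006,0.01,0],[-0.12,-0.012,0.02,0],[-0.18,-0.018,0.03,0],[-0.24,-0.025,0.03,0],[-0.259,-0.028,0.03,0]]])

```text
t: 18.68
eef_pos: [0.5894, 0.2916, 0.3443]
ee_rot: [3.141, -0.0, -1.561]
force: [1.1, 0.2, 0.3]
width: 0.0674
```

play_rows(targets=[[[0,0,0,0],[0,0,0,0]]])

```text
t: 18.92
eef_pos: [0.5896, 0.2865, 0.3452]
ee_rot: [3.141, -0.0, -1.565]
force: [-1.0, -0.3, -0.3]
width: 0.0673
```

```bash
python3 go.py .5906 .2850 .091 -89 .159
```

```text
tip now [0.5895 0.2864 0.1862] yaw -89.69 rp [ 3.1408e+00 -5.0000e-04] F [-0.99 -0.27 -0.28] w 0.0673 t 18.925
row [0.0015, -0.0011, 0.0952] -0.69
```

play_rows(targets=[[[0.0015,-0.001,0.02,-1],[0.0015,-0.001,0.045,-1],[0.0015,-0.001,0.07,-1],[0.0015,-0.001,0.09,-1],[0.0015,-0.001,0.095,-1]]])

```text
t: 19.55
eef_pos: [0.5907, 0.2838, 0.2496]
ee_rot: [3.14, -0.001, -1.55]
force: [-1.2, -0.2, 0.0]
width: 0.0672
```

play_rows(targets=[[[0,0,0,0],[0,0,0,0]]])

```text
t: 19.8
eef_pos: [0.5913, 0.2853, 0.2517]
ee_rot: [-3.14, 0.001, -1.548]
force: [-0.4, -0.1, 0.2]
width: 0.067
```

play_rows(targets=[[[0,0,0,0],[0,0,0,0],[0,0,0,0],[0,0,0,0],[0,0,0,0]]], grip=200, newtons=15)

```text
t: 20.42
eef_pos: [0.591, 0.2855, 0.2505]
ee_rot: [-3.142, 0.0, -1.548]
force: [0.6, 0.7, -0.6]
width: 0.0298
```

play_rows(targets=[[[0,0,0,0],[0,0,-0.005,0],[0,0,-0.012,0],[0,0,-0.022,0],[0,0,-0.032,0]]], newtons=25)

```text
t: 21.05
eef_pos: [0.591, 0.2855, 0.2835]
ee_rot: [-3.141, 0.0, -1.548]
force: [0.2, -1.3, -1.5]
width: 0.0296
```

play_rows(targets=[[[0,0,-0.015,0],[0,0,-0.03,0],[0,0,-0.06,0],[0,0,-0.085,0],[0,0,-0.085,0]]])

```text
t: 21.68
eef_pos: [0.5914, 0.2857, 0.3709]
ee_rot: [-3.137, 0.003, -1.548]
force: [0.5, 0.8, -1.7]
width: 0.0297
```

```bash
python3 go.py .5525 -.1275 .18 -90 .159
```

```text
tip now [0.5921 0.2862 0.2119] yaw -88.67 rp [-3.1374e+00  2.9000e-03] F [ 0.46  0.84 -1.67] w 0.0297 t 21.675
row [0.4123, 0.0486, 0.0305] 1.33
```

play_rows(targets=[[[0,0,-0.025,0],[0.03,0.003,-0.03,0],[0.08,0.01,-0.03,0.5],[0.135,0.016,-0.03,1],[0.195,0.023,-0.03,1]]])

```text
t: 22.3
eef_pos: [0.5714, 0.0877, 0.3968]
ee_rot: [3.141, -0.0, -1.565]
force: [0.7, -0.5, -1.3]
width: 0.03
```

play_rows(targets=[[[0.055,0.007,0,0],[0.11,0.013,0,0],[0.16,0.019,0,0],[0.195,0.024,0,0],[0.217,0.026,0,0]]])

```text
t: 22.92
eef_pos: [0.5461, -0.1296, 0.3969]
ee_rot: [3.14, 0.0, -1.567]
force: [-0.3, 0.8, -1.3]
width: 0.03
```

play_rows(targets=[[[0,0,0.02,0],[0,0,0.04,0],[0,0,0.04,0],[0,0,0.04,0]]])

```text
t: 23.42
eef_pos: [0.5475, -0.1275, 0.358]
ee_rot: [-3.141, -0.0, -1.565]
force: [0.9, 0.6, 0.1]
width: 0.0295
```

```bash
python3 go.py .5525 -.1275 .10 -90 .159; python3 - <<'E'
from h import *
f=[]
for n in("side","top"):
    im,d=cams.grab_frame(n); u,v=proj(n,[.5525,-.1275,.1])[0].astype(int)
    f.append(cv2.resize(im[v-75:v+75,u-100:u+100,::-1],(400,300)))
    P=cloud(n,d)
cv2.imwrite("pics/p3.png",np.vstack(f))
E
```

```text
tip now [ 0.5475 -0.1275  0.199 ] yaw -89.69 rp [-3.1414e+00 -3.0000e-04] F [0.89 0.59 0.09] w 0.0295 t 23.425
row [0.0, -0.005, 0.099] 0.31
```

View pics/p3.png

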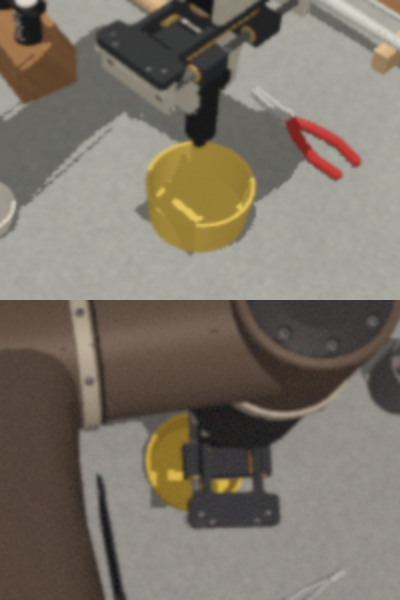

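The syringe hangs vertical over the tub: side crop shows the tip at (200,140) and the tub at (200,195). Correct 5 mm in x and lower.

play_rows(targets=[[[0,-0.005,0.02,0],[0,-0.005,0.045,0],[0,-0.005,0.07,0],[0,-0.005,0.09,0],[0,-0.005,0.097,0]]])

```text
t: 24.15
eef_pos: [0.5526, -0.1271, 0.26]
ee_rot: [3.141, -0.0, -1.565]
force: [-0.7, -0.6, -1.3]
width: 0.0297
```

play_rows(targets=[[[0,0,0,0],[0,0,0.002,0],[0,0,0.004,0],[0,0,0.004,0]]])

```text
t: 24.65
eef_pos: [0.5526, -0.1271, 0.2568]
ee_rot: [-3.141, 0.0, -1.565]
force: [-0.3, -0.5, -1.6]
width: 0.0297
```

play_rows(targets=[[[0,0,0.001,0],[0,0,0.002,0],[0,0,0.002,0]]])

```text
t: 25.02
eef_pos: [0.5526, -0.1272, 0.2544]
ee_rot: [3.141, -0.0, -1.565]
force: [1.8, -0.2, -1.8]
width: 0.0296
```

play_rows(targets=[[[0,0,0.001,0],[0,0,0.002,0],[0,0,0.002,0]]])

```text
t: 25.4
eef_pos: [0.5526, -0.1271, 0.2524]
ee_rot: [3.141, -0.0, -1.565]
force: [0.4, -0.4, -0.4]
width: 0.0296
```

play_rows(targets=[[[0,0,0.001,0],[0,0,0.0015,0],[0,0,0.0015,0]]])

```text
t: 25.78
eef_pos: [0.5526, -0.1272, 0.251]
ee_rot: [3.141, -0.0, -1.565]
force: [0.2, 0.2, -1.8]
width: 0.0295
```

play_rows(targets=[[[0,0,0.001,0],[0,0,0.0015,0],[0,0,0.0015,0]]])

```text
t: 26.15
eef_pos: [0.5528, -0.1272, 0.2504]
ee_rot: [-3.141, -0.0, -1.565]
force: [-2.0, 0.0, 6.5]
width: 0.0294
```

play_rows(targets=[[[0,0,0.001,0],[0,0,0.001,0],[0,0,0.001,0]]])

```text
t: 26.52
eef_pos: [0.5529, -0.1273, 0.2503]
ee_rot: [-3.14, -0.001, -1.565]
force: [-4.4, 1.3, 13.6]
width: 0.0294
```

On the tub floor. Ease the push and release slowly.

play_rows(targets=[[[0,0,-0.001,0],[0,0,-0.0018,0],[0,0,-0.0018,0]]], newtons=4)

```text
t: 26.9
eef_pos: [0.5527, -0.1271, 0.2504]
ee_rot: [-3.142, -0.0, -1.565]
force: [-1.4, 0.4, 2.3]
width: 0.0297
```

play_rows(targets=[[[0,0,0,0],[0,0,0,0]]], grip=160)

```text
t: 27.15
eef_pos: [0.5526, -0.1271, 0.2501]
ee_rot: [3.141, 0.0, -1.565]
force: [-0.2, -0.5, -1.0]
width: 0.0326
```

play_rows(targets=[[[0,0,0,0],[0,0,0,0],[0,0,0,0]]], grip=70)

```text
t: 27.52
eef_pos: [0.5526, -0.1272, 0.2503]
ee_rot: [3.142, -0.0, -1.565]
force: [-0.4, 0.4, 0.8]
width: 0.0572
```

```bash
cat > look.py <<'E'
import sys
from h import *
f=[]
for n in("side","top"):
    im,d=cams.grab_frame(n); u,v=proj(n,[.5525,-.1275,.06])[0].astype(int); P=cloud(n,d); P[...,2]-={"top":-.0024,"side":.0019}[n]
    b=(d>0)&(np.hypot(P[...,0]-.5525,P[...,1]+.1275)<.045)&(P[...,2]>.105)&(P[...,2]<.135)&(im.max(2)>100)&(im.max(2).astype(int)-im.min(2)<60)
    if b.any(): print(n,"pad?",P[b].mean(0).round(4),np.percentile(P[b][:,2],90).round(4),b.sum())
    f.append(cv2.resize(im[v-75:v+75,u-100:u+100,::-1],(400,300)))
cv2.imwrite(sys.argv[1],np.vstack(f))
E
python3 look.py pics/p4.png
```

```text
side pad? [ 0.5721 -0.1311  0.1196] 0.1308 56
```

View pics/p4.png

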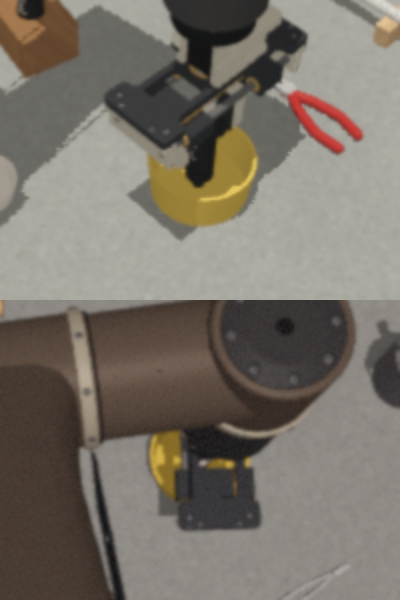

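It stands upright in the tub (side crop, tip ~(200,185)). Rise straight up and away.

play_rows(targets=[[[0,0,-0.01,0],[0,0,-0.03,0],[0,0,-0.06,0],[0,0,-0.1,0],[0,0,-0.13,0]]])

```text
t: 28.25
eef_pos: [0.5526, -0.1272, 0.383]
ee_rot: [-3.139, -0.0, -1.565]
force: [-0.3, 0.1, 0.1]
width: 0.0634
```

play_rows(targets=[[[0,0.03,-0.03,0],[0,0.09,-0.05,0],[0,0.12,-0.05,0],[0,0.14,-0.05,0],[0,0.14,-0.05,0]]])

```text
t: 28.88
eef_pos: [0.4117, -0.128, 0.431]
ee_rot: [-3.14, 0.0, -1.565]
force: [0.1, 0.3, -0.6]
width: 0.0639
```

```bash
python3 look.py pics/p5.png; python3 fl.py 2>/dev/null; python3 - <<'E'
from h import *
im,_=cams.grab_frame("side"); cv2.imwrite("pics/side5.png",im[...,::-1]); print(arm.get_state()["t"])
E
```

```text
side pad? [ 0.5517 -0.1261  0.1178] 0.1215 121
top pad? [ 0.5573 -0.1237  0.12  ] 0.1229 34
top (0.5904, 0.2855) plunger z None flange [0. 0.] [0. 0.] 0.0 tips axis nan 0
top (0.5763, 0.2169) plunger z 0.1114 flange [576.4 217.8] [49.6 29.8] 71.6 tips axis 68.8 86
top (0.5622, 0.1483) plunger z 0.1114 flange [562.1 149.3] [29.6 48.7] 2.5 tips axis 94.0 85
side (0.5904, 0.2855) plunger z None flange [0. 0.] [0. 0.] 0.0 tips axis nan 0
side (0.5763, 0.2169) plunger z 0.1111 flange [576.6 217.1] [54.5 26.7] 73.6 tips axis 81.4 33
side (0.5622, 0.1483) plunger z 0.1111 flange [559.9 150.3] [27.9 45.8] 13.6 tips axis 99.2 29
29.125
```

View pics/side5.png

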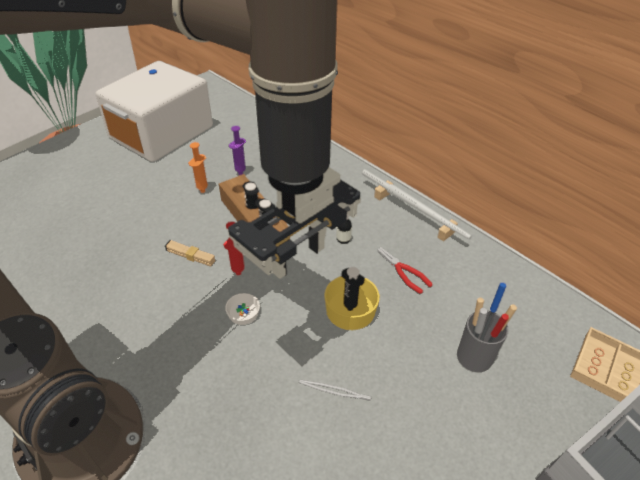

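The syringe stands upright in the tub at (352,290) with its plunger still up. The two good ones are in the block at (251,193) and (265,207), pads at about 0.111. The look-alikes and other things are where they were. Handing in.

```bash
python3 -c "
from station import job_done; print(job_done())"
```

```text
the job is handed in; nothing more can be done
None
```

The job is done and handed in at about 29 s on the robot's clock. The clogged syringe is in the yellow tub, and the two good ones are still in the block with their plungers home.

- **Clogged syringe:** It was the left one, at the block end nearest the orange look-alike. Its plunger slid at about 3 N, then stuck about 10 mm short of home, and I stopped at 9.4 N. I lifted it by the barrel and set it tip down in the middle of the tub. The last picture shows it standing upright.
- **Good syringes:** The middle and right plungers slid at 2–4 N and came to a firm stop, with the last reading about 9 N. The last depth check puts their pads at about 0.111 m, against a nominal 0.110 m for home.

**Plunger of the clogged one:** Its pad read about 0.1206 m in the block and 0.1215–0.123 m in the tub. That is within camera error, so I take it as unmoved. Setting the syringe down briefly reached 13.6 N, through the barrel grip and not on the plunger.

**Disagreements:** The two cameras' heights differed by about 4 mm, which I corrected against the bench. In the last picture the gripper partly hid the right syringe; the depth check still found it in place. The other objects looked unmoved in that picture, but I did not measure them.

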